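# Reset the microscope lamp supply under its push-latch flap

## Robot

A 6-joint arm with a two-finger parallel gripper is mounted at the origin on the work surface. World frame = base frame: x ahead of the robot, y to its left, z up, the work surface at z = 0. Lengths are in m, angles in rad, forces in N, time in s.
With the tool pointing down it reaches from about 0.35 to 0.85 m from the base axis. Payload 8.1 kg.
Tool frame: the origin (TCP) lies at the very end of the fingers, on their centre line; the grasp point (between the pads) lies behind it (bot.grip_point_offset is the z of the grasp point in the tool frame, in m); z points along the fingers, y is the line along which they close (so a half turn about z gives the same grasp; the last joint's range is limited). The gripper opens to 93 mm and grips with 3 to 60 N. Pads are 15 mm wide; open, the fingers measure 128 mm over their backs; the gripper's body (75 mm by 188 mm) begins 65 mm behind the grasp point.
Start: joints at [1.15, 0.13, 1.488, -0, 1.523, -0.085], TCP at [0.198, 0.567, 0.219] pointing down, gripper open.
Joint ranges: [-2.96, 2.96], [-0.89, 2.26], [0.02, 2.5], [-1.34, 4.48], [0, 2.73], [-2.66, 2.66]. Speed limits (rad/s): [2.39, 2.39, 2.79, 3.14, 3.14, 3.14].

## Interface

Orientations are given as a unit quaternion [w, x, y, z].
In Python, from workcell import bot gives the robot as it stands. The module is installed in compiled form; this text tells all that it offers.
- The arm moves only by the shell command python3 -m inch 'ROWS' [FORCE]. ROWS is JSON, a list of rows, each an object of numbers: "x", "y", "z": the shift along the world's x, y, z in m; "wx", "wy", "wz": the turn, a rotation vector about the world's x, y, z in degrees; "grip": the opening, from -1 (shut) to 1 (fully open), so that 0 is half open. In form: [{"x": .., "y": .., "z": .., "wx": .., "wy": .., "wz": .., "grip": ..}, ...]. A call has 1 to 5 rows; each row shifts and turns the commanded pose from where the row before left it; what a row does not reach is not made up. A row lasts 1/12 s, in which the tool goes at most 41.7 mm and 7.16 degrees, less where a joint would pass 70% of its speed; a pose out of reach is approached as far as the arm can. A call with a gripper value outside its range is refused whole. The fingers move at their own pace and stop on an object; FORCE is the grip in N (left out, the last holds). Time passes only in rows, so rows that do not move let the fingers close. It gives the time, the measured TCP pose, the force, the opening and the grip force at its end, in the units of the state.
- bot.get_obs(): the state, without advancing time (a new reading comes with each control period).
- bot.get_image(name): name is "scene" or "top" or "wrist"; returns the picture (384x512x3 uint8, red, green, blue); there is no depth.
- bot.calibration(name): a dict with "intrinsics" (3x3 intrinsics, pixels), "R" (3x3) and "t" (3): a world point X has camera coordinates R X + t; the wrist camera has in their place "tool_from_camera" (4x4, takes a point from camera to tool coordinates, whose origin is the TCP and whose axes are the flange's). Camera axes: x right, y down, z forward; pixel columns grow to the right and rows downward; lengths in m; the calibration is good to about 2 mm. The wrist camera is an equidistant fisheye: a pixel r from the principal point sees the ray r / f radians off the axis. A picture is of the moment at which its call begins: read the wrist's pose just before it. calibration takes no time and is no camera call.
- bot.job_done(): hands the job in; it is judged then, once.
The state is a dict: "t": time; "joint_positions": joint angles; "qd": joint speeds; "tau": joint torques, N m; "position": TCP position; "orientation": TCP orientation; "contact_force": force on the tool from outside, world axes, zero at the start; "wrist_torque": the same for the moment, N m; "finger_gap": finger opening in m; "grasp_force": force on a finger pad.
Only numpy, scipy, OpenCV 4.12 (cv2) and the standard library are available. Lean on these libraries where they do the work, as an engineer would, in place of code of your own. Each camera call takes 0.05 s, during which the arm holds its last target. There are 200 camera calls.

## Task

The microscope's lamp supply has tripped and must be reset. Press the closed grey flap on top of the white supply box down so that it pops open by itself, press the round button beneath it fully down and let it come up, then press the flap down again until it latches shut. It is all pressing and pushing: leave the square button alone, do not lift or shift the things standing around, and finish with the hand clear.

Things in the scene. Friction and masses are not known exactly. Their poses are not given: they have to be found in the camera images.
- console: the lamp supply, a white box fixed to the bench, 180 (x) x 220 (y) x 75 mm high; origin at the centre of its underside, z up. Its flap opening in the top spans x -60 to +63 mm, y -72 to +72 mm and is 45 mm deep (recess floor 30 mm above the bench). At yaw 0 its x axis points away from the robot.
- flap (a joint): hinge of the grey flap, rad: 0 latched, flush with the box top; opens to a stop at 1.6 (upright, edge 195 mm above the bench); can be pressed below flush to a stop at -0.12. Push-push latch: latched, press below -0.08 and let go: a damped spring (2 N at the edge) swings it fully open in 1 to 2 s. Open: swing it down, press below -0.08, let go: it rises to 0, latched.
- flap_hinge (a point): the middle of the hinge line, at the top face of the shut flap: at console x -60, y 0, z 75 mm. The hinge runs along the console's y, on the robot's side; the flap's free edge is on the far (+x) side. The point turns with the flap: its x axis runs from the hinge to the free edge, its z axis is the normal of the flap's outer face.
- flap_pad (a point): the middle of the ribbed press pad on the outer face of the flap, 95 mm from the hinge line and 25 mm from the free edge; axes as flap_hinge. It moves with the flap. The flap is 119 long x 140 wide x 6 mm thick; pressed to its stop (right for opening and for latching; 4 to 7 N on the way) the pad sinks 11 mm.
- round_button (a joint): the round button, m: 0 up, 0.006 fully down (stop); a spring pushes it back up, 1.5 N at first and 4.5 N at the bottom
- round_button_top (a point): the centre of the top of the round black button, 28 mm across, 52 mm above the bench (23 mm below the top of the box), 85 mm from the hinge line. It stands either 33 mm to the left or 33 mm to the right of the middle of the recess, on a 46 mm square metal housing; it is pressed straight down.
- square_button (a joint): the square button, built and sprung as the round one: m, 0 up, 0.006 down. Not to be pressed.
- square_button_top (a point): the centre of the top of the square black button, 27 mm wide, 52 mm above the bench, 66 mm beside the round one
- well_plate: a culture plate with pink wells, 127 x 85 x 15 mm, loose on the bench near the box; origin at the centre of its underside
- bottle: a small glass bottle with a white cap, 60 mm across, 120 mm high, loose and upright; origin at the centre of its underside
- petri_dish: a round flat dish, 88 mm across, 16 mm high, loose; origin at the centre of its underside

How it is judged:
On the way, in this order (a step that is already met when the one before it is completed fails the run):
1. the latched flap is pressed below flush (value of joint flap below -0.04 rad), for 0.05 s.
2. the flap has popped open (value of joint flap above 1.2 rad), for 0.2 s.
3. the round button is pressed fully down while the flap is open (value of joint round_button above 0.005 m and value of joint flap above 0.8 rad), for 0.05 s.
4. the flap is pressed below flush again (value of joint flap below -0.03 rad), for 0.05 s.
At the end, for the whole second after the job is handed in: the flap is latched shut and at rest within 0.03 rad of flush, both buttons are up, and the plate, bottle and dish stand upright within 15 mm of where they began (value of joint flap between -0.03 and 0.03 rad and velocity of joint flap between -0.05 and 0.05 rad/s and value of joint each of round_button, square_button below 0.0015 m and distance of each of well_plate, bottle, petri_dish from where it was at the start of the episode below 0.015 m and angle between each of well_plate, bottle, petri_dish's own z axis and vertical below 0.1 rad); the robot touches nothing.
It fails at once if the square button is pressed (value of joint square_button above 0.003 m).
It fails at once if the plate, bottle or dish is lifted, carried, knocked or pushed more than 15 mm (distance of any of well_plate, bottle, petri_dish from where it was at the start of the episode above 0.015 m or angle between any of well_plate, bottle, petri_dish's own z axis and vertical above 0.25 rad).
It also fails if it takes over 51 s, if anything falls off the work surface, if the arm or the gripper's body presses on something with over 40 N, if the wrist force passes 120 N, or if a joint passes its speed limit or range.

## Working session

There is one attempt and no reset: what is moved stays moved. The work goes in short steps, Python scripts to look and compute and a shell command to move; the robot and the scene stay as the last step left them, time stands still between calls to the robot, and variables do not carry over. Pictures are saved under pics/ and viewed, at most 10 in all, crops included, and the job is handed in when it is done.

```bash
mkdir -p pics
python3 - <<'E'
from workcell import bot
import cv2,numpy as np
for n in("scene","top"):
    im=bot.get_image(n); cv2.imwrite(f"pics/{n}0.png",im[:,:,::-1]); c=bot.calibration(n); print(n,np.round(c["intrinsics"],1).tolist(),(-c["R"].T@c["t"]).round(3))
print(bot.get_obs())
E
```

```text
scene [[468.2, 0.0, 257.3], [0.0, 468.2, 190.3], [0.0, 0.0, 1.0]] [ 1.073 -0.344  0.862]
top [[378.9, 0.0, 255.6], [0.0, 378.9, 193.8], [0.0, 0.0, 1.0]] [0.59  0.05  0.933]
{'t': 0.1, 'joint_positions': array([ 1.14960028e+00,  1.31081116e-01,  1.48913677e+00,  1.94078026e-05,
        1.52304866e+00, -8.54118450e-02]), 'qd': array([-1.18053243e-03, -1.64779283e-03, -2.23387800e-03,  3.78055731e-04,
       -6.70953812e-05,  1.04376358e-04]), 'tau': array([ 1.12211266e-03, -5.61342216e+01, -4.93093979e+01,  7.70513853e-02,
        2.90567562e-02, -7.28206828e-05]), 'position': array([0.19747275, 0.56602613, 0.21771354]), 'orientation': array([-2.19124393e-04,  1.67104868e-01,  9.85938772e-01, -8.07807354e-04]), 'contact_force': array([ 0.39120446, -0.63726358, -0.60048506]), 'wrist_torque': array([0.00459742, 0.01213145, 0.03918377]), 'grasp_force': 0.0, 'finger_gap': 0.09274659670555264}
```

View pics/top0.png

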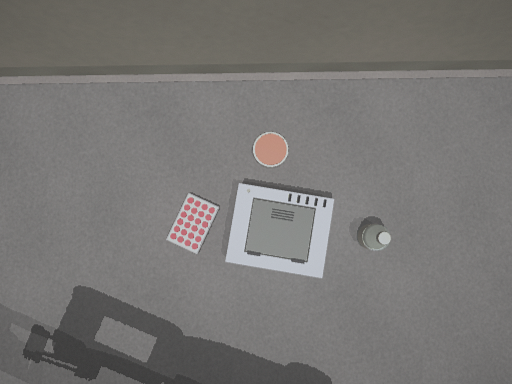

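View pics/scene0.png

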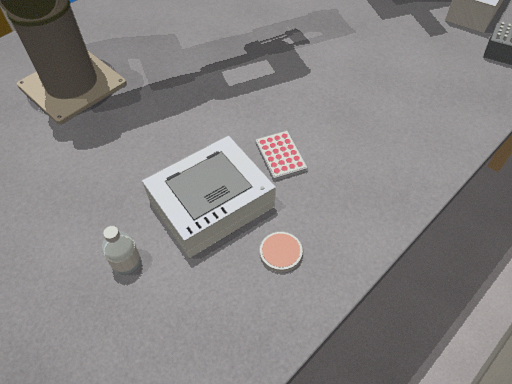

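The top view shows the white box with corners near (238,184), (334,197), (323,277) and (226,263). The rib pad is near (283,214), the hinge is on the lower side, the bottle is at (377,237), the plate at (193,222) and the dish at (270,149). The next step is to measure these.

```bash
cat > h.py <<'E'
from workcell import bot
import cv2,numpy as np
def ray(n,uv,z):
    c=bot.calibration(n);K=c["intrinsics"];R=c["R"];o=-R.T@c["t"]
    d=R.T@np.linalg.inv(K)@np.array([uv[0],uv[1],1.])
    return o+d*(z-o[2])/d[2]
def tofrom(yaw,c,p):  # console xy -> world
    return np.array(c[:2])+np.array([[np.cos(yaw),-np.sin(yaw)],[np.sin(yaw),np.cos(yaw)]])@np.array(p)
E
python3 - <<'E'
from h import *
im=cv2.imread("pics/top0.png").astype(int)
m=((im.min(2)>150)).astype(np.uint8)
m[:, :215]=0;m[:,345:]=0;m[:175]=0;m[300:]=0
cs,_=cv2.findContours(m,0,2);c=max(cs,key=cv2.contourArea)
b=cv2.boxPoints(cv2.minAreaRect(c))
P=np.array([ray("top",p,.075) for p in b]);print(b.round(1).tolist(),P.round(4).tolist(),"c",P.mean(0))
print(np.linalg.norm(P-np.roll(P,-1,0),axis=1))
for i in range(4):
    d=P[(i+1)%4]-P[i];print(np.degrees(np.arctan2(d[1],d[0])))
for n,uv,z in(("bottlecap",(384,238),.12),("pad",(283,214),.075),("hinge1",(254,253),.075),("hinge2",(298,261),.075),("plate",(193,222),.015),("dish",(270.5,149),.016)):print(n,ray("top",uv,z).round(4))
s=cv2.imread("pics/scene0.png");print("scene pad",ray("scene",(217,195),.075))
E
```

```text
[[224.5, 261.8999938964844], [237.60000610351562, 182.39999389648438], [334.8999938964844, 198.5], [321.79998779296875, 278.0]] [[0.5041, 0.1218, 0.075], [0.6828, 0.0905, 0.075], [0.6431, -0.13, 0.075], [0.4656, -0.0954, 0.075]] c [ 0.57391306 -0.00326928  0.075     ]
[0.18138555 0.22407697 0.18077992 0.22051703]
-9.9153974866629
-100.21511487559721
168.95702193989888
79.94650217985426
bottlecap [ 0.5544 -0.2226  0.12  ]
pad [ 0.6096 -0.0114  0.075 ]
hinge1 [0.523  0.0554 0.075 ]
hinge2 [ 0.5039 -0.043   0.075 ]
plate [0.5947 0.2022 0.015 ]
dish [0.7704 0.0119 0.016 ]
scene pad [ 0.61106387 -0.00944701  0.075     ]
```

The console centre comes out near (0.574,-0.003) with a yaw of about -9°. Both views put the pad at about (0.610,-0.010), and the sizes match. I'll move above the pad with the fingers shut.

```bash
A='[{"grip":-1}]'; python3 -m inch '[{"x":0.0205,"y":-0.0288,"wz":0.5,"grip":-1},{"x":0.0205,"y":-0.0288,"wz":0.5,"grip":-1},{"x":0.0205,"y":-0.0288,"wz":0.5,"grip":-1},{"x":0.0205,"y":-0.0288,"wz":0.5,"grip":-1},{"x":0.0205,"y":-0.0288,"wz":0.5,"grip":-1}]' 10
python3 -m inch '[{"x":0.0205,"y":-0.0288,"wz":0.5,"grip":-1},{"x":0.0205,"y":-0.0288,"wz":0.5,"grip":-1},{"x":0.0205,"y":-0.0288,"wz":0.5,"grip":-1},{"x":0.0205,"y":-0.0288,"wz":0.5,"grip":-1},{"x":0.0205,"y":-0.0288,"wz":0.5,"grip":-1}]'
python3 -m inch '[{"x":0.0205,"y":-0.0288,"wz":0.5,"grip":-1},{"x":0.0205,"y":-0.0288,"wz":0.5,"grip":-1},{"x":0.0205,"y":-0.0288,"wz":0.5,"grip":-1},{"x":0.0205,"y":-0.0288,"wz":0.5,"grip":-1},{"x":0.0205,"y":-0.0288,"wz":0.5,"grip":-1}]'
python3 -m inch '[{"x":0.0205,"y":-0.0288,"wz":0.5,"grip":-1},{"x":0.0205,"y":-0.0288,"wz":0.5,"grip":-1},{"x":0.0205,"y":-0.0288,"wz":0.5,"grip":-1},{"x":0.0205,"y":-0.0288,"wz":0.5,"grip":-1},{"x":0.0205,"y":-0.0288,"wz":0.5,"grip":-1}]'
python3 - <<'E'
from h import *
print(bot.grip_point_offset)
o=bot.get_obs();print(o["position"],o["orientation"],o["contact_force"],o["t"])
c=bot.calibration("wrist");print(c["intrinsics"],c["tool_from_camera"].round(3))
cv2.imwrite("pics/w1.png",bot.get_image("wrist")[:,:,::-1])
E
```

```text
-0.0188
[0.19747275 0.56602613 0.21771354] [-2.19124393e-04  1.67104868e-01  9.85938772e-01 -8.07807354e-04] [ 0.39120446 -0.63726358 -0.60048506] 0.1
[[297.31863964   0.         251.87469334]
 [  0.         297.31863964 190.35261912]
 [  0.           0.           1.        ]] [[-0.    -0.959 -0.282  0.079]
 [ 1.    -0.    -0.    -0.   ]
 [ 0.    -0.282  0.959 -0.167]
 [ 0.     0.     0.     1.   ]]schema error: expected keys x, y, z, wx, wy, wz, grip
schema error: expected keys x, y, z, wx, wy, wz, grip
schema error: expected keys x, y, z, wx, wy, wz, grip
schema error: expected keys x, y, z, wx, wy, wz, grip
```

View pics/w1.png

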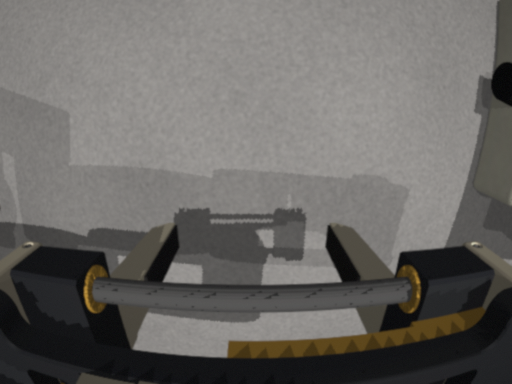

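The rows were refused because every key must be present, so nothing moved. The picture is still the start view, with bench and shadow only. I'm repeating the move with full rows.

```bash
python3 -m inch '[{"x":0.0205,"y":-0.0288,"z":0,"wx":0,"wy":0,"wz":0.5,"grip":-1},{"x":0.0205,"y":-0.0288,"z":0,"wx":0,"wy":0,"wz":0.5,"grip":-1},{"x":0.0205,"y":-0.0288,"z":0,"wx":0,"wy":0,"wz":0.5,"grip":-1},{"x":0.0205,"y":-0.0288,"z":0,"wx":0,"wy":0,"wz":0.5,"grip":-1},{"x":0.0205,"y":-0.0288,"z":0,"wx":0,"wy":0,"wz":0.5,"grip":-1}]' 10
python3 -m inch '[{"x":0.0205,"y":-0.0288,"z":0,"wx":0,"wy":0,"wz":0.5,"grip":-1},{"x":0.0205,"y":-0.0288,"z":0,"wx":0,"wy":0,"wz":0.5,"grip":-1},{"x":0.0205,"y":-0.0288,"z":0,"wx":0,"wy":0,"wz":0.5,"grip":-1},{"x":0.0205,"y":-0.0288,"z":0,"wx":0,"wy":0,"wz":0.5,"grip":-1},{"x":0.0205,"y":-0.0288,"z":0,"wx":0,"wy":0,"wz":0.5,"grip":-1}]'
python3 -m inch '[{"x":0.0205,"y":-0.0288,"z":0,"wx":0,"wy":0,"wz":0.5,"grip":-1},{"x":0.0205,"y":-0.0288,"z":0,"wx":0,"wy":0,"wz":0.5,"grip":-1},{"x":0.0205,"y":-0.0288,"z":0,"wx":0,"wy":0,"wz":0.5,"grip":-1},{"x":0.0205,"y":-0.0288,"z":0,"wx":0,"wy":0,"wz":0.5,"grip":-1},{"x":0.0205,"y":-0.0288,"z":0,"wx":0,"wy":0,"wz":0.5,"grip":-1}]'
python3 -m inch '[{"x":0.0205,"y":-0.0288,"z":0,"wx":0,"wy":0,"wz":0.5,"grip":-1},{"x":0.0205,"y":-0.0288,"z":0,"wx":0,"wy":0,"wz":0.5,"grip":-1},{"x":0.0205,"y":-0.0288,"z":0,"wx":0,"wy":0,"wz":0.5,"grip":-1},{"x":0.0205,"y":-0.0288,"z":0,"wx":0,"wy":0,"wz":0.5,"grip":-1},{"x":0.0205,"y":-0.0288,"z":0,"wx":0,"wy":0,"wz":0.5,"grip":-1}]'
python3 - <<'E'
from h import *
o=bot.get_obs();print(o["position"],o["orientation"],o["contact_force"],o["t"])
cv2.imwrite("pics/w2.png",bot.get_image("wrist")[:,:,::-1])
E
```

```text
t: 0.57
position: [0.3006, 0.421, 0.2182]
orientation: [-0.0, 0.145, 0.989, -0.0]
contact_force: [0.5, 0.0, 0.2]
finger_gap: 0.0645
grasp_force: 0.0
t: 0.98
position: [0.4032, 0.2769, 0.2185]
orientation: [-0.0, 0.124, 0.992, -0.0]
contact_force: [1.0, -1.0, -0.7]
finger_gap: 0.0315
grasp_force: 0.0
t: 1.4
position: [0.5058, 0.1328, 0.2185]
orientation: [-0.0, 0.102, 0.995, 0.0]
contact_force: [0.1, 0.4, 0.3]
finger_gap: 0.0011
grasp_force: 0.0
t: 1.82
position: [0.6083, -0.0112, 0.2182]
orientation: [-0.0, 0.08, 0.997, 0.0]
contact_force: [0.1, 0.9, 0.6]
finger_gap: 0.0004
grasp_force: 0.0
[ 0.60825135 -0.01115892  0.21822234] [-2.75462231e-04  8.03912047e-02  9.96763351e-01  2.69235232e-05] [0.06003123 0.8919184  0.64624661] 1.8167
```

View pics/w2.png

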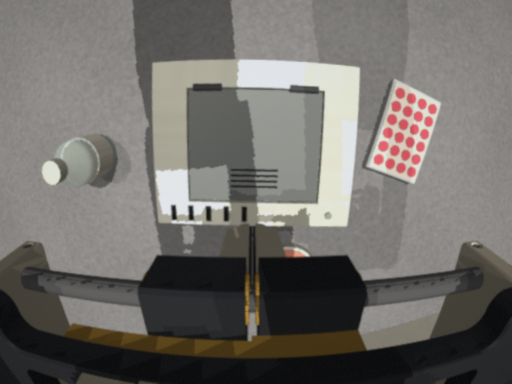

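The wrist view shows the box square to the hand, with the rib pad centred at (254,178) under the fingers' centre line (column 252). Pressing down now.

```bash
python3 -m inch '[{"x":0,"y":0,"z":-0.04,"wx":0,"wy":0,"wz":0,"grip":-1},{"x":0,"y":0,"z":-0.04,"wx":0,"wy":0,"wz":0,"grip":-1},{"x":0,"y":0,"z":-0.04,"wx":0,"wy":0,"wz":0,"grip":-1},{"x":0,"y":0,"z":-0.015,"wx":0,"wy":0,"wz":0,"grip":-1},{"x":0,"y":0,"z":-0.007,"wx":0,"wy":0,"wz":0,"grip":-1}]'
python3 -m inch '[{"x":0,"y":0,"z":-0.005,"wx":0,"wy":0,"wz":0,"grip":-1},{"x":0,"y":0,"z":-0.004,"wx":0,"wy":0,"wz":0,"grip":-1},{"x":0,"y":0,"z":0,"wx":0,"wy":0,"wz":0,"grip":-1}]'
```

```text
t: 2.28
position: [0.6043, -0.0093, 0.0718]
orientation: [-0.004, 0.081, 0.997, 0.0]
contact_force: [-2.8, -0.2, 3.1]
finger_gap: 0.0005
grasp_force: 1.5
t: 2.53
position: [0.6086, -0.0095, 0.0688]
orientation: [0.001, 0.08, 0.997, -0.0]
contact_force: [-2.2, -0.4, 2.4]
finger_gap: 0.0004
grasp_force: 1.2
```

```bash
python3 -m inch '[{"x":0,"y":0,"z":-0.003,"wx":0,"wy":0,"wz":0,"grip":-1},{"x":0,"y":0,"z":-0.003,"wx":0,"wy":0,"wz":0,"grip":-1},{"x":0,"y":0,"z":0,"wx":0,"wy":0,"wz":0,"grip":-1}]'
```

```text
t: 2.78
position: [0.6093, -0.0096, 0.0642]
orientation: [0.002, 0.081, 0.997, -0.0]
contact_force: [-3.6, -0.4, 11.2]
finger_gap: 0.0007
grasp_force: 4.8
```

The force rises at z = 0.064, which is the stop. Lifting clear.

```bash
python3 -m inch '[{"x":0,"y":0,"z":0.04,"wx":0,"wy":0,"wz":0,"grip":-1},{"x":0,"y":0,"z":0.04,"wx":0,"wy":0,"wz":0,"grip":-1},{"x":0,"y":0,"z":0.04,"wx":0,"wy":0,"wz":0,"grip":-1},{"x":0,"y":0,"z":0.04,"wx":0,"wy":0,"wz":0,"grip":-1},{"x":0,"y":0,"z":0.04,"wx":0,"wy":0,"wz":0,"grip":-1}]'
python3 -m inch '[{"x":0.01,"y":0,"z":0.0,"wx":1.0,"wy":6.5,"wz":0,"grip":-1},{"x":0.01,"y":0,"z":0.0,"wx":1.0,"wy":6.5,"wz":0,"grip":-1},{"x":0,"y":0,"z":0.0,"wx":1.0,"wy":6.5,"wz":0,"grip":-1},{"x":0,"y":0,"z":0,"wx":0,"wy":0,"wz":0,"grip":-1},{"x":0,"y":0,"z":0,"wx":0,"wy":0,"wz":0,"grip":-1}]'
python3 -m inch '[{"x":0,"y":0,"z":0,"wx":0,"wy":0,"wz":0,"grip":-1},{"x":0,"y":0,"z":0,"wx":0,"wy":0,"wz":0,"grip":-1},{"x":0,"y":0,"z":0,"wx":0,"wy":0,"wz":0,"grip":-1},{"x":0,"y":0,"z":0,"wx":0,"wy":0,"wz":0,"grip":-1},{"x":0,"y":0,"z":0,"wx":0,"wy":0,"wz":0,"grip":-1}]'
python3 -m inch '[{"x":0,"y":0,"z":0,"wx":0,"wy":0,"wz":0,"grip":-1},{"x":0,"y":0,"z":0,"wx":0,"wy":0,"wz":0,"grip":-1},{"x":0,"y":0,"z":0,"wx":0,"wy":0,"wz":0,"grip":-1},{"x":0,"y":0,"z":0,"wx":0,"wy":0,"wz":0,"grip":-1},{"x":0,"y":0,"z":0,"wx":0,"wy":0,"wz":0,"grip":-1}]'
python3 - <<'E'
from h import *
w=bot.get_image("wrist");s=bot.get_image("scene")
cv2.imwrite("pics/w3.png",w[:,:,::-1]);cv2.imwrite("pics/s3.png",s[:,:,::-1])
E
```

```text
t: 3.2
position: [0.6078, -0.0095, 0.2642]
orientation: [0.001, 0.08, 0.997, -0.0]
contact_force: [1.0, 0.4, -0.1]
finger_gap: 0.0004
grasp_force: 0.0
t: 3.62
position: [0.627, -0.0098, 0.2559]
orientation: [-0.168, 0.08, 0.982, 0.012]
contact_force: [0.2, 0.4, 0.3]
finger_gap: 0.0001
grasp_force: 0.0
t: 4.03
position: [0.6266, -0.0094, 0.2645]
orientation: [-0.162, 0.079, 0.983, 0.012]
contact_force: [-0.5, -0.3, -0.2]
finger_gap: 0.0004
grasp_force: 0.0
t: 4.45
position: [0.6267, -0.0095, 0.2616]
orientation: [-0.165, 0.079, 0.983, 0.012]
contact_force: [0.3, 0.1, -0.3]
finger_gap: 0.0004
grasp_force: 0.0
```

View pics/w3.png

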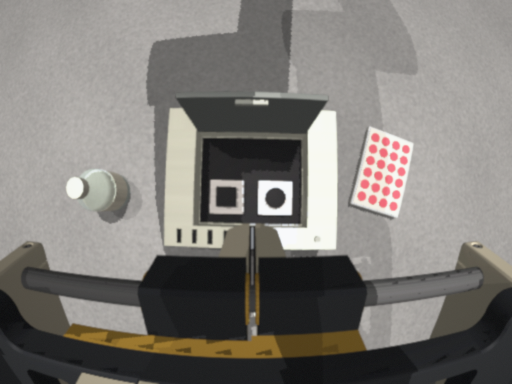

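View pics/s3.png

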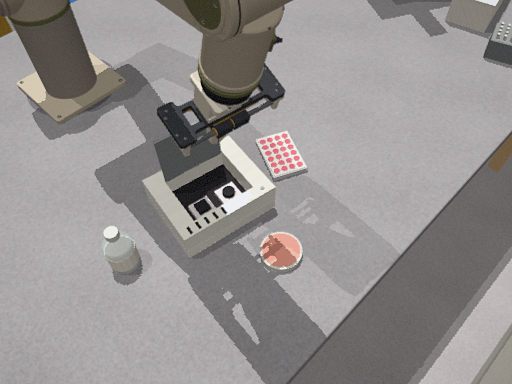

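The flap is upright. The round button is on the plate (+y) side, at wrist (275,198) and scene (229,192), and the square one is at wrist (227,197). I'll compute the round button's position from both views.

Run:
```python
from h import *
from scipy.spatial.transform import Rotation as Ro
o=bot.get_obs();q=o["orientation"];R=Ro.from_quat([q[1],q[2],q[3],q[0]]).as_matrix()
c=bot.calibration("wrist");K=c["intrinsics"];T=c["tool_from_camera"]
def wray(u,v,z):
    x=np.array([u-K[0,2],v-K[1,2]]);r=np.hypot(*x);a=r/K[0,0]
    d=np.array([*(x/r*np.sin(a)),np.cos(a)]);d=R@T[:3,:3]@d;p=o["position"]+R@T[:3,3]
    return (p+d*(z-p[2])/d[2]).round(4)
print("round w",wray(275,198,.052),"sq w",wray(227,197,.052))
print("round s",ray("scene",(229,192),.052),"sq s",ray("scene",(203,206),.052))
for yaw in(-8,-9,-10,-11):print(yaw,tofrom(np.radians(yaw),(.574,-.003),(.025,.033)))
print(o["position"])
```

```text
round w [0.6029 0.0245 0.052 ] sq w [ 0.5914 -0.038   0.052 ]
round s [0.61036487 0.02342019 0.052     ] sq s [ 0.59713343 -0.03917206  0.052     ]
-8 [0.60334941 0.02619952]
-9 [0.60385455 0.02568285]
-10 [0.60435058 0.02515745]
-11 [0.60483738 0.02462347]
[ 0.62669954 -0.00949883  0.26153014]
```

Both views agree with the box geometry, giving the round button at about (0.604, 0.0245). I move over it, allowing 5 mm for the tilted tip, and go down.

```bash
python3 -m inch '[{"x":-0.014,"y":0.017,"z":0,"wx":0,"wy":0,"wz":0,"grip":-1},{"x":-0.014,"y":0.017,"z":0,"wx":0,"wy":0,"wz":0,"grip":-1},{"x":0,"y":0,"z":-0.03,"wx":0,"wy":0,"wz":0,"grip":-1},{"x":0,"y":0,"z":-0.035,"wx":0,"wy":0,"wz":0,"grip":-1},{"x":0,"y":0,"z":-0.035,"wx":0,"wy":0,"wz":0,"grip":-1}]'
python3 -m inch '[{"x":0,"y":0,"z":-0.03,"wx":0,"wy":0,"wz":0,"grip":-1},{"x":0,"y":0,"z":-0.03,"wx":0,"wy":0,"wz":0,"grip":-1},{"x":0,"y":0,"z":-0.03,"wx":0,"wy":0,"wz":0,"grip":-1},{"x":0,"y":0,"z":0,"wx":0,"wy":0,"wz":0,"grip":-1},{"x":0,"y":0,"z":0,"wx":0,"wy":0,"wz":0,"grip":-1}]'
```

```text
t: 4.97
position: [0.5994, 0.0249, 0.1619]
orientation: [-0.163, 0.079, 0.983, 0.012]
contact_force: [-0.2, 0.4, 0.4]
finger_gap: 0.0004
grasp_force: 0.0
t: 5.38
position: [0.5969, 0.0246, 0.0702]
orientation: [-0.167, 0.079, 0.983, 0.012]
contact_force: [0.7, 0.9, 0.5]
finger_gap: 0.0006
grasp_force: 0.0
```

```bash
python3 -m inch '[{"x":0,"y":0,"z":-0.01,"wx":0,"wy":0,"wz":0,"grip":-1},{"x":0,"y":0,"z":-0.007,"wx":0,"wy":0,"wz":0,"grip":-1},{"x":0,"y":0,"z":-0.005,"wx":0,"wy":0,"wz":0,"grip":-1},{"x":0,"y":0,"z":0,"wx":0,"wy":0,"wz":0,"grip":-1}]'
python3 -m inch '[{"x":0,"y":0,"z":-0.003,"wx":0,"wy":0,"wz":0,"grip":-1},{"x":0,"y":0,"z":0,"wx":0,"wy":0,"wz":0,"grip":-1}]'
```

```text
t: 5.72
position: [0.5995, 0.0245, 0.0502]
orientation: [-0.164, 0.079, 0.983, 0.012]
contact_force: [2.4, -0.2, 3.0]
finger_gap: 0.0007
grasp_force: 1.8
t: 5.88
position: [0.5998, 0.0244, 0.0486]
orientation: [-0.164, 0.079, 0.983, 0.012]
contact_force: [0.4, 0.1, 7.6]
finger_gap: 0.0007
grasp_force: 3.7
```

```bash
python3 -m inch '[{"x":0,"y":0,"z":-0.003,"wx":0,"wy":0,"wz":0,"grip":-1},{"x":0,"y":0,"z":0,"wx":0,"wy":0,"wz":0,"grip":-1}]'
```

```text
t: 6.05
position: [0.6, 0.0244, 0.048]
orientation: [-0.163, 0.079, 0.983, 0.012]
contact_force: [-4.8, -0.1, 21.1]
finger_gap: 0.0008
grasp_force: 10.7
```

The force of 21 N at a hard stop means the button is fully down. I'll lift, level the hand and go over to the robot's side of the flap.

```bash
python3 -m inch '[{"x":0,"y":0,"z":0.035,"wx":0,"wy":0,"wz":0,"grip":-1},{"x":0,"y":0,"z":0.04,"wx":0,"wy":0,"wz":0,"grip":-1},{"x":0,"y":0,"z":0.04,"wx":0,"wy":0,"wz":0,"grip":-1},{"x":0,"y":0,"z":0.04,"wx":0,"wy":0,"wz":0,"grip":-1},{"x":0,"y":0,"z":0.04,"wx":0,"wy":0,"wz":0,"grip":-1}]'
python3 -m inch '[{"x":0,"y":0,"z":0.035,"wx":0,"wy":0,"wz":0,"grip":-1},{"x":-0.027,"y":-0.002,"z":0,"wx":-1,"wy":-6.5,"wz":0,"grip":-1},{"x":-0.027,"y":-0.002,"z":0,"wx":-1,"wy":-6.5,"wz":0,"grip":-1},{"x":-0.027,"y":-0.002,"z":0,"wx":-1,"wy":-6.5,"wz":0,"grip":-1},{"x":-0.027,"y":-0.002,"z":0,"wx":0,"wy":0,"wz":0,"grip":-1}]'
python3 -m inch '[{"x":-0.027,"y":-0.002,"z":0,"wx":0,"wy":0,"wz":0,"grip":-1},{"x":0,"y":0,"z":0,"wx":0,"wy":0,"wz":0,"grip":-1},{"x":0,"y":0,"z":0,"wx":0,"wy":0,"wz":0,"grip":-1},{"x":0,"y":0,"z":0,"wx":0,"wy":0,"wz":0,"grip":-1}]'
```

```text
t: 6.47
position: [0.5982, 0.0245, 0.241]
orientation: [-0.165, 0.079, 0.983, 0.012]
contact_force: [0.8, -0.5, 0.4]
finger_gap: 0.0007
grasp_force: 0.0
t: 6.88
position: [0.5128, 0.0185, 0.277]
orientation: [-0.037, 0.08, 0.996, 0.003]
contact_force: [-1.1, 0.1, 0.5]
finger_gap: 0.0004
grasp_force: 0.0
t: 7.22
position: [0.4871, 0.0162, 0.2768]
orientation: [-0.04, 0.081, 0.996, 0.003]
contact_force: [0.8, 0.2, 0.1]
finger_gap: 0.0007
grasp_force: 0.0
```

Run:
```python
from h import *
s=bot.get_image("scene");cv2.imwrite("pics/s4.png",s[:,:,::-1])
yaw=np.radians(-9.5);r=.095;k=.0085
for th in np.arange(1.6,-.13,-.1):
    lx=-.06+r*np.cos(th)-k;p=tofrom(yaw,(.574,-.003),(lx,0));print(round(th,2),p.round(4),round(.075+r*np.sin(th),4))
```

```text
1.6 [0.5037 0.0088] 0.17
1.5 [0.5131 0.0072] 0.1698
1.4 [0.5224 0.0056] 0.1686
1.3 [0.5315 0.0041] 0.1665
1.2 [0.5404 0.0026] 0.1635
1.1 [0.5489 0.0012] 0.1597
1.0 [ 5.571e-01 -2.000e-04] 0.1549
0.9 [ 0.5647 -0.0014] 0.1494
0.8 [ 0.5717 -0.0026] 0.1431
0.7 [ 0.5781 -0.0037] 0.1362
0.6 [ 0.5838 -0.0046] 0.1286
0.5 [ 0.5887 -0.0055] 0.1205
0.4 [ 0.5927 -0.0061] 0.112
0.3 [ 0.596  -0.0067] 0.1031
0.2 [ 0.5983 -0.0071] 0.0939
0.1 [ 0.5997 -0.0073] 0.0845
-0.0 [ 0.6001 -0.0074] 0.075
-0.1 [ 0.5997 -0.0073] 0.0655
```

View pics/s4.png

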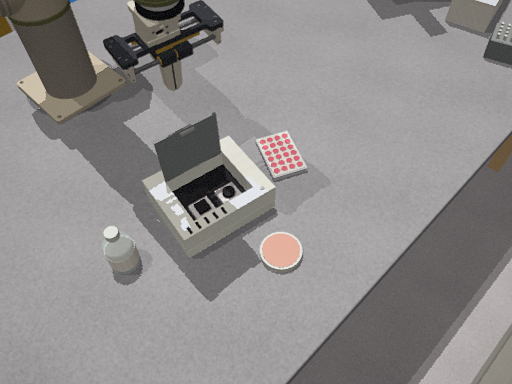

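The scene shows the flap upright and the hand on its robot side, around (172,75); both buttons are up. I back off a little, finish levelling and go down to z = 0.17.

```bash
python3 -m inch '[{"x":-0.022,"y":0,"z":0,"wx":-1,"wy":-6,"wz":0,"grip":-1},{"x":0,"y":0,"z":-0.027,"wx":0,"wy":0,"wz":0,"grip":-1},{"x":0,"y":0,"z":-0.027,"wx":0,"wy":0,"wz":0,"grip":-1},{"x":0,"y":0,"z":-0.027,"wx":0,"wy":0,"wz":0,"grip":-1},{"x":0,"y":0,"z":-0.026,"wx":0,"wy":0,"wz":0,"grip":-1}]'
python3 -m inch '[{"x":0,"y":0,"z":0,"wx":0,"wy":0,"wz":0,"grip":-1},{"x":0,"y":0,"z":0,"wx":0,"wy":0,"wz":0,"grip":-1}]'
```

```text
t: 7.68
position: [0.4694, 0.0163, 0.1689]
orientation: [0.002, 0.081, 0.997, -0.001]
contact_force: [-0.1, 0.6, -0.2]
finger_gap: 0.0005
grasp_force: 0.0
t: 7.85
position: [0.468, 0.0163, 0.1687]
orientation: [0.0, 0.081, 0.997, -0.001]
contact_force: [-0.3, -0.4, 0.6]
finger_gap: 0.0003
grasp_force: 0.0
```

```bash
python3 -m inch '[{"x":0.012,"y":-0.0025,"z":0,"wx":0,"wy":0,"wz":0,"grip":-1},{"x":0.012,"y":-0.0025,"z":0,"wx":0,"wy":0,"wz":0,"grip":-1},{"x":0.012,"y":-0.0025,"z":0,"wx":0,"wy":0,"wz":0,"grip":-1},{"x":0.009,"y":-0.0016,"z":0,"wx":0,"wy":0,"wz":0,"grip":-1},{"x":0.009,"y":-0.0016,"z":-0.001,"wx":0,"wy":0,"wz":0,"grip":-1}]'
python3 -m inch '[{"x":0.009,"y":-0.0015,"z":-0.002,"wx":0,"wy":0,"wz":0,"grip":-1},{"x":0.009,"y":-0.0015,"z":-0.003,"wx":0,"wy":0,"wz":0,"grip":-1},{"x":0,"y":0,"z":0,"wx":0,"wy":0,"wz":0,"grip":-1}]'
```

```text
t: 8.27
position: [0.5244, 0.0054, 0.1711]
orientation: [0.003, 0.081, 0.997, -0.001]
contact_force: [-2.2, 0.5, -0.6]
finger_gap: 0.0004
grasp_force: 1.2
t: 8.52
position: [0.5428, 0.0022, 0.1655]
orientation: [0.003, 0.081, 0.997, -0.001]
contact_force: [-0.8, -0.5, 2.1]
finger_gap: 0.0004
grasp_force: 0.6
```

It is in contact with 2 N and the flap is swinging. I continue along the arc.

```bash
python3 -m inch '[{"x":0.0075,"y":-0.001,"z":-0.005,"wx":0,"wy":0,"wz":0,"grip":-1},{"x":0.008,"y":-0.0014,"z":-0.005,"wx":0,"wy":0,"wz":0,"grip":-1},{"x":0.0076,"y":-0.0012,"z":-0.0055,"wx":0,"wy":0,"wz":0,"grip":-1},{"x":0.007,"y":-0.0012,"z":-0.0063,"wx":0,"wy":0,"wz":0,"grip":-1},{"x":0.0064,"y":-0.0011,"z":-0.007,"wx":0,"wy":0,"wz":0,"grip":-1}]'
python3 -m inch '[{"x":0.0057,"y":-0.0009,"z":-0.0076,"wx":0,"wy":0,"wz":0,"grip":-1},{"x":0.005,"y":-0.0009,"z":-0.008,"wx":0,"wy":0,"wz":0,"grip":-1},{"x":0.004,"y":-0.0006,"z":-0.0085,"wx":0,"wy":0,"wz":0,"grip":-1},{"x":0.0033,"y":-0.0006,"z":-0.009,"wx":0,"wy":0,"wz":0,"grip":-1},{"x":0.0023,"y":-0.0004,"z":-0.009,"wx":0,"wy":0,"wz":0,"grip":-1}]'
```

```text
t: 8.93
position: [0.5787, -0.0035, 0.1356]
orientation: [0.003, 0.081, 0.997, -0.001]
contact_force: [0.7, -0.4, 3.7]
finger_gap: 0.0004
grasp_force: 1.5
t: 9.35
position: [0.598, -0.0068, 0.092]
orientation: [0.002, 0.081, 0.997, -0.001]
contact_force: [1.2, 0.4, 4.4]
finger_gap: 0.0005
grasp_force: 2.0
```

```bash
python3 -m inch '[{"x":0.002,"y":0,"z":-0.009,"wx":0,"wy":0,"wz":0,"grip":-1},{"x":0.002,"y":0,"z":-0.009,"wx":0,"wy":0,"wz":0,"grip":-1},{"x":0.001,"y":0,"z":-0.006,"wx":0,"wy":0,"wz":0,"grip":-1},{"x":0,"y":0,"z":-0.005,"wx":0,"wy":0,"wz":0,"grip":-1},{"x":0,"y":0,"z":0,"wx":0,"wy":0,"wz":0,"grip":-1}]'
python3 -m inch '[{"x":0,"y":0,"z":-0.003,"wx":0,"wy":0,"wz":0,"grip":-1},{"x":0,"y":0,"z":0,"wx":0,"wy":0,"wz":0,"grip":-1}]'
```

```text
t: 9.77
position: [0.6018, -0.0069, 0.065]
orientation: [0.001, 0.081, 0.997, -0.001]
contact_force: [-8.2, -1.3, 15.8]
finger_gap: 0.0007
grasp_force: 7.9
t: 9.93
position: [0.602, -0.007, 0.0645]
orientation: [0.001, 0.081, 0.997, -0.001]
contact_force: [-18.3, 1.3, 38.3]
finger_gap: 0.0007
grasp_force: 17.7
```

It is at the stop (z = 0.0645). I release it, gently at first.

```bash
python3 -m inch '[{"x":0,"y":0,"z":0.005,"wx":0,"wy":0,"wz":0,"grip":-1},{"x":0,"y":0,"z":0.01,"wx":0,"wy":0,"wz":0,"grip":-1},{"x":0,"y":0,"z":0.03,"wx":0,"wy":0,"wz":0,"grip":-1},{"x":0,"y":0,"z":0.04,"wx":0,"wy":0,"wz":0,"grip":-1},{"x":0,"y":0,"z":0.04,"wx":0,"wy":0,"wz":0,"grip":-1}]'
python3 -m inch '[{"x":0,"y":0,"z":0.04,"wx":0,"wy":0,"wz":0,"grip":-1},{"x":0,"y":0,"z":0.03,"wx":0,"wy":0,"wz":0,"grip":-1},{"x":0,"y":0,"z":0,"wx":0,"wy":0,"wz":0,"grip":-1},{"x":0,"y":0,"z":0,"wx":0,"wy":0,"wz":0,"grip":-1},{"x":0,"y":0,"z":0,"wx":0,"wy":0,"wz":0,"grip":-1}]'
python3 -m inch '[{"x":0,"y":0,"z":0,"wx":0,"wy":0,"wz":0,"grip":-1},{"x":0,"y":0,"z":0,"wx":0,"wy":0,"wz":0,"grip":-1},{"x":0,"y":0,"z":0,"wx":0,"wy":0,"wz":0,"grip":-1},{"x":0,"y":0,"z":0,"wx":0,"wy":0,"wz":0,"grip":-1},{"x":0,"y":0,"z":0,"wx":0,"wy":0,"wz":0,"grip":-1}]'
python3 - <<'E'
from h import *
cv2.imwrite("pics/w5.png",bot.get_image("wrist")[:,:,::-1])
E
```

```text
t: 10.35
position: [0.6002, -0.0064, 0.1845]
orientation: [-0.001, 0.081, 0.997, -0.0]
contact_force: [0.6, 0.5, -0.2]
finger_gap: 0.0004
grasp_force: 0.0
t: 10.77
position: [0.6017, -0.0066, 0.2542]
orientation: [0.001, 0.081, 0.997, -0.001]
contact_force: [0.2, 0.2, -0.0]
finger_gap: 0.0004
grasp_force: 0.0
t: 11.18
position: [0.6021, -0.0067, 0.2552]
orientation: [0.001, 0.081, 0.997, -0.001]
contact_force: [-0.0, -0.0, 0.1]
finger_gap: 0.0006
grasp_force: 0.0
```

View pics/w5.png

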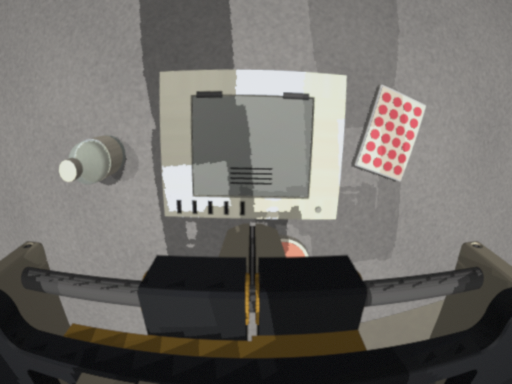

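The flap is shut flush (ribs at (251,176)). The bottle, plate and dish look untouched, and the hand is clear, so I'm handing in.

```bash
python3 -c "
from workcell import bot
print(bot.job_done())"
```

```text
the job is handed in; nothing more can be done
None
```

I pressed the flap open, pressed the round button to its stop and released it, pressed the flap shut again, and handed the job in at about 11 s with the hand clear; no verdict came back.

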